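# Snug up the drying-case plug

### The arm

A 6-joint arm with a two-finger parallel gripper is mounted at the origin on the work surface. World frame = base frame: x ahead of the robot, y to its left, z up, the work surface at z = 0. Lengths are in mm, angles in rad, forces in N, time in s.
With the tool pointing down it reaches from about 300 to 775 mm from the base axis. Payload 14.6 kg.
Tool frame: the origin (TCP) lies between the finger pads; the fingertips stand 8 mm ahead of it and the grasp point (between the pads) lies 11 mm behind it; x points along the fingers, z is the direction in which the jaws open and shut, and the axes are right-handed (so a half turn about x gives the same grasp; the last joint's range is limited). The gripper opens to 94 mm and grips with 3 to 60 N. Pads are 16 mm wide; open, the fingers measure 119 mm over their backs; the gripper's body (75 mm by 177 mm) begins 78 mm behind the grasp point.
Start: joints at [1.039, 0.3, 1.521, -0, 1.321, -0.067], TCP at [246.53, 491.642, 213.446] pointing down, gripper open.
Joint ranges: [-3.03, 3.03], [-0.79, 2.21], [0.23, 2.52], [-1.04, 4.18], [0, 3.07], [-2.55, 2.55]. Speed limits (rad/s): [2.22, 2.22, 2.57, 3.14, 3.14, 3.14].

### API

Orientations are given as a unit quaternion [x, y, z, w].
In Python, from plant import ctrl gives the robot as it stands.
- The arm moves only by the shell command python3 -m pendant 'ROWS' [FORCE]. ROWS is a JSON object of lists of equal length, an entry for each row: "xyz": the shift along the world's x, y, z in mm, a list of three; "angular": the turn, a rotation vector about the world's x, y, z in degrees, a list of three; "jaw": the opening, from 0 (shut) to 1 (fully open). In form: {"xyz": [[dx, dy, dz], ...], "angular": [[ax, ay, az], ...], "jaw": [jaw, ...]}. A call has 1 to 8 rows; each row shifts and turns the pose as measured when the row begins; what a row does not reach is not made up. A row lasts 1/10 s, in which the tool goes at most 50 mm and 8.59 degrees, less where a joint would pass 70% of its speed; a pose out of reach is approached as far as the arm can. A call is refused whole if a number of a shift passes 50 or a number of a turn 8.59, either way. A call with a gripper value outside its range is refused whole. The fingers move at their own pace and stop on an object; FORCE is the grip in N (left out, the last holds). Time passes only in rows, so rows that do not move let the fingers close. It gives the time, the measured TCP pose, the force and the opening at its end, in the units of the state.
- ctrl.state(): the state, without advancing time (a new reading comes with each control period).
- ctrl.get_image(name): name is "scene" or "top"; returns a dict with "img" (400x640x3 uint8, red, green, blue), "intrinsics" (3x3 intrinsics, pixels), "extrinsics" (4x4, takes a point from camera to world coordinates). Camera axes: x right, y up, looking along -z (the intrinsics and any distortion apply to the point x, -y, -z); pixel columns grow to the right and rows downward; lengths in mm; the calibration is good to about 2 mm. A picture is of the moment at which its call begins. There is no depth.
- ctrl.close_job(): hands the job in, once; it reports no verdict.
The state is a dict: "t": time; "q": joint angles; "joint_velocities": joint speeds; "joint_efforts": joint torques, N m; "tool_pos": TCP position; "tcp_rot": TCP orientation; "force": force on the tool from outside, world axes, zero at the start; "ft_torque": the same for the moment, N m; "width": opening from 0.0 (shut) to 1.0 (fully open).
Only numpy, scipy, OpenCV 4.12 (cv2) and the standard library are available. Lean on these libraries where they do the work, as an engineer would, in place of code of your own. Each camera call takes 0.05 s, during which the arm holds its last target.

### The job

The tapered brass plug in the lid of the wide, low, square drying case has been left loose. Turn it clockwise until you feel it go snug, which may come anywhere in the first sixth of a turn, then about 20 degrees further to seal it, without over-tightening, and let go. The same kind of plug on the tall round jar is already tight: leave it alone.

Things in the scene. Friction and masses are not known exactly. Their poses are not given: they have to be found in the camera images.
- plug_grip (a point): Loose plug of the square case (136 x 136 mm, lid 60 mm high, yaw within 35 deg, fixed): centre of its brass bar head, 44 mm along own x, 14 along y, 34 high, 100 mm above the desk, on the vertical turning axis; z up. Brass flange, 36 mm across, 17 mm below; lid 40 mm below. Turns clockwise from above with it; freely (0.02 N m) for an unknown 0.25 to 1.0 rad, then snug. Does not sink.
- plug_seat (a joint): Rad that the case's plug has been turned past the point where it went snug. Reads 0 while it still turns freely, at whatever angle, and grows once the tapered thread bites: the torque jumps from 0.02 to 0.35 N m, rising 0.15 per rad; the head twists elastically by 0.08 rad first (grip it with 50 N or more). It stays where left. About 0.35 (20 degrees) is right; under 0.1 leaks, over 0.7 is over-tightened.
- jar_plug_grip (a point): Plug to be left alone, same shape as the other: centre of its bar head (44 x 14 x 34 mm), 150 mm above the desk, on top of a grey round jar, 90 mm in diameter and 110 mm high, fixed to the desk. Case and jar stand 20 cm or more apart, on either side.
- jar_plug (a joint): Turn of the jar's plug in rad, 0 as found (tight: 0.35 N m to move), positive clockwise; it must stay within 0.1 of 0.
There are look-alikes about, which are no part of the job. Leave any orange look-alike of the part that bears jar_plug_grip alone.

How it is judged (in metres and radians):
At the end, for the whole second after the job is handed in: The case's plug is snug: turned 0.1 to 0.7 rad (6 to 40 degrees) past the point where it bites, let go and at rest; the jar's plug is within 0.1 rad of how it was found (value of joint plug_seat between 0.1 and 0.7 rad and velocity of joint plug_seat between -0.05 and 0.05 rad/s and value of joint jar_plug between -0.1 and 0.1 rad); the robot touches nothing.
It fails at once if the case's plug is over-tightened, more than 0.7 rad (40 degrees) past snug (value of joint plug_seat above 0.7 rad).
It fails at once if the jar's plug is turned more than 0.1 rad (value of joint jar_plug above 0.1 rad or value of joint jar_plug below -0.1 rad).
It also fails if it takes over 35 s, if anything falls off the work surface, if the arm or the gripper's body presses on something with over 40 N, if the wrist force passes 120 N, or if a joint passes its speed limit or range.

## Working session

There is one attempt and no reset: what is moved stays moved. The work goes in short steps, Python scripts to look and compute and a shell command to move; the robot and the scene stay as the last step left them, time stands still between calls to the robot, and variables do not carry over. Pictures are saved under pics/ and viewed, and the job is handed in when it is done.

```bash
mkdir -p pics; python3 - <<'E'
from plant import ctrl
import cv2
for n in ("scene","top"):
    d=ctrl.get_image(n); cv2.imwrite(f"pics/{n}0.png",d["img"][:,:,::-1]); print(n,d["intrinsics"],d["extrinsics"], [k for k in d])
print(ctrl.state())
E
```

```text
scene [[447.94068119   0.         322.09562682]
 [  0.         447.94068119 195.03490678]
 [  0.           0.           1.        ]] [[ 5.19588018e-01 -5.10231050e-01  6.85341205e-01  1.14514335e+03]
 [ 8.54132294e-01  3.30881023e-01 -4.01217863e-01 -3.75980174e+02]
 [-2.20525876e-02  7.93840049e-01  6.07726632e-01  6.65407147e+02]
 [ 0.00000000e+00  0.00000000e+00  0.00000000e+00  1.00000000e+00]] ['img', 'intrinsics', 'extrinsics']
top [[420.48997227   0.         319.82326382]
 [  0.         420.48997227 201.93332229]
 [  0.           0.           1.        ]] [[-1.89775780e-01  9.61738541e-01 -1.97595881e-01  3.89208554e+02]
 [-9.81822456e-01 -1.86534145e-01  3.50667545e-02  1.19190896e+01]
 [-3.13332936e-03  2.00658894e-01  9.79656159e-01  9.28577402e+02]
 [ 0.00000000e+00  0.00000000e+00  0.00000000e+00  1.00000000e+00]] ['img', 'intrinsics', 'extrinsics']
{'t': 0.1, 'q': array([ 1.03939316e+00,  3.00389295e-01,  1.52148883e+00, -2.74524541e-05,
        1.32069718e+00, -6.65583112e-02]), 'joint_velocities': array([-0.00048288, -0.00015063, -0.00147982,  0.00029145,  0.00191188,
        0.00066459]), 'joint_efforts': array([ 9.45560205e-04, -5.32639146e+01, -3.53283513e+01,  7.09014013e-02,
        2.35521037e-02, -9.77606578e-05]), 'tool_pos': array([246.43550855, 491.460261  , 212.97022364]), 'tcp_rot': array([-0.37156062,  0.60202477,  0.37121918,  0.60141932]), 'force': array([ 0.04881468, -0.15333013, -0.5188359 ]), 'ft_torque': array([-0.0245835 ,  0.0158559 , -0.05093549]), 'width': 0.9983756136220785}
```

View pics/scene0.png

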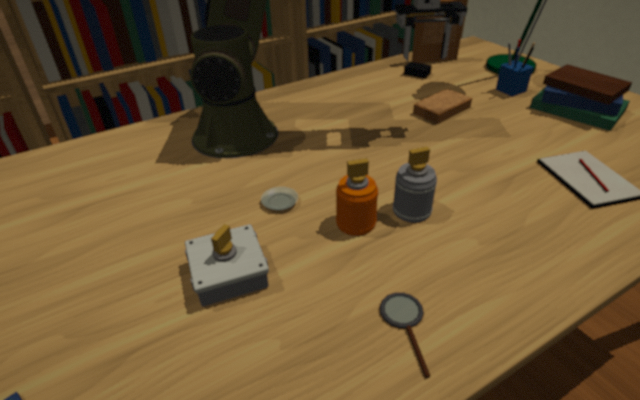

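View pics/top0.png

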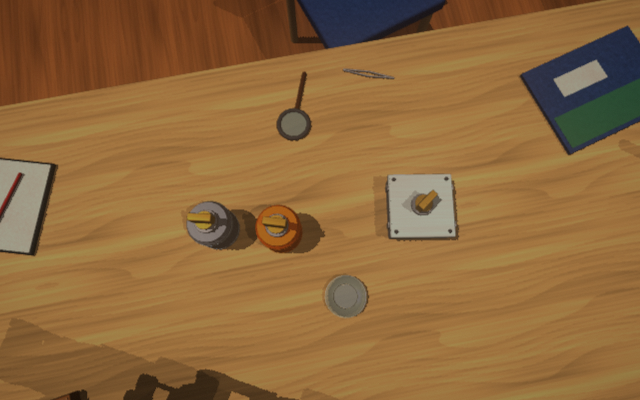

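The case is at about (422,207) in the top view and (225,262) in the scene view. Its plug's bar head is at (428,200) in top and (222,240) in scene. The grey jar is at top (210,223), with an orange look-alike at (278,228). Next I'll measure.

```bash
cat > h.py <<'E'
import numpy as np, cv2
from plant import ctrl
def ray(d,u,v):
    K,E=d["intrinsics"],d["extrinsics"]
    p=np.linalg.inv(K)@[u,v,1]; c=np.array([p[0],-p[1],-p[2]])
    return E[:3,3],E[:3,:3]@c
def onz(d,u,v,z):
    o,r=ray(d,u,v); return o+r*(z-o[2])/r[2]
def proj(d,P):
    E=d["extrinsics"]; c=E[:3,:3].T@(np.array(P)-E[:3,3]); q=d["intrinsics"]@[c[0],-c[1],-c[2]]
    return q[:2]/q[2]
def tri(ra,rb):
    A=[];b=[]
    M=np.zeros((3,3));v=np.zeros(3)
    for o,r in(ra,rb):
        r=r/np.linalg.norm(r);P=np.eye(3)-np.outer(r,r);M+=P;v+=P@o
    return np.linalg.solve(M,v)
E
python3 - <<'E'
from h import *
T=ctrl.get_image("top");S=ctrl.get_image("scene")
for n,d,(x0,x1,y0,y1) in (("top",T,(380,465,165,248)),("scene",S,(180,275,215,305))):
    im=d["img"][y0:y1,x0:x1]
    cv2.imwrite(f"pics/{n}_c.png",cv2.resize(im[:,:,::-1],None,fx=6,fy=6,interpolation=cv2.INTER_CUBIC))
    h=cv2.cvtColor(im,cv2.COLOR_RGB2HSV)
    m=((h[:,:,1]>140)&(h[:,:,2]>60)).astype(np.uint8)
    m[:8]=0;m[-8:]=0;m[:,:10]=0;m[:,-10:]=0
    k,l,s,c=cv2.connectedComponentsWithStats(m)
    for i in range(1,k):
        if s[i,4]>20: print(n,s[i],c[i]+[x0,y0])
E
```

```text
top [10  8 37  1 37] [408. 173.]
top [ 36  26  21  20 268] [425.02238806 201.19402985]
scene [ 32   8  20  30 390] [222.62051282 238.38717949]
scene [10 69  7 13 36] [191.5        292.08333333]
scene [63 74 22  8 56] [254.60714286 293.46428571]
```

```bash
ls -la pics
```

```text
total 1028
drwxr-xr-x 2 agent agent   4096 Dec  6 22:21 .
drwxr-xr-x 3 agent agent   4096 Dec  6 22:21 ..
-rw-r--r-- 1 agent agent 343310 Dec  6 22:20 scene0.png
-rw-r--r-- 1 agent agent 213124 Dec  6 22:21 scene_c.png
-rw-r--r-- 1 agent agent 289486 Dec  6 22:20 top0.png
-rw-r--r-- 1 agent agent 188909 Dec  6 22:21 top_c.png
```

View pics/top_c.png

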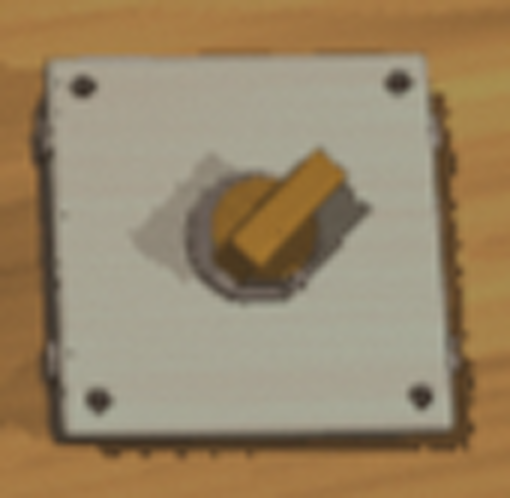

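View pics/scene_c.png

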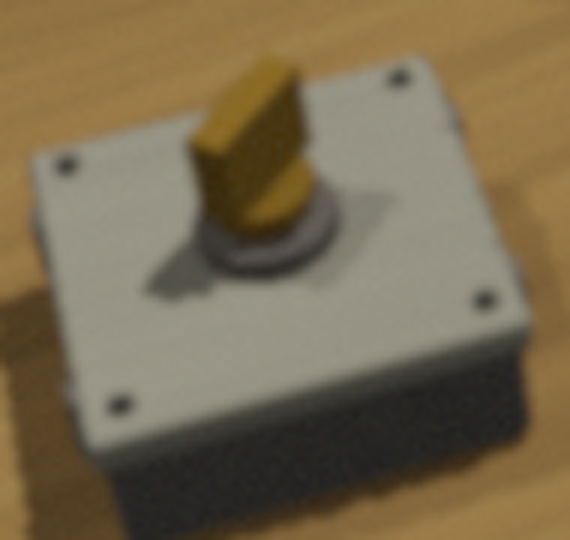

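```bash
python3 - <<'E'
from h import *
T=ctrl.get_image("top");S=ctrl.get_image("scene")
px=lambda p,x0,y0:((p[0]+.5)/6-.5+x0,(p[1]+.5)/6-.5+y0)
for n,d,o,bar,scr in (("top",T,(380,165),[(318,148),(346,178),(257,268),(232,240)],[(83,87),(398,82),(421,397),(97,400)]),
  ("scene",S,(180,215),[(272,55),(299,72),(214,155),(190,140)],[(67,165),(400,78),(485,300),(120,404)])):
    B=np.array([onz(d,*px(p,*o),117) for p in bar]); C=np.array([onz(d,*px(p,*o),60) for p in scr])
    print(n,"bar",B.mean(0),"long edges",[np.degrees(np.arctan2(*(v[:2][::-1])))%180 for v in(B[0]-B[3],B[1]-B[2])],"len",np.linalg.norm(B[0]-B[3]),np.linalg.norm(B[0]-B[1]))
    print(" screws",C.mean(0),[np.degrees(np.arctan2(*(v[:2][::-1]))) for v in(C[0]-C[3],C[1]-C[2],C[1]-C[0],C[2]-C[3])])
s=ctrl.state()
from scipy.spatial.transform import Rotation as R
print(R.from_quat(s["tcp_rot"]).as_matrix().round(3))
E
```

```text
top bar [ 517.63178498 -226.77989398  117.        ] long edges [np.float64(125.11679816389184), np.float64(123.46469161828946)] len 42.974458030665275 13.349212917111462
 screws [ 518.37281783 -227.52249611   60.        ] [np.float64(-10.469527256270643), np.float64(-10.336855330750454), np.float64(-100.04810259543784), np.float64(-100.42965334953429)]
scene bar [ 520.45651483 -228.4070127   117.        ] long edges [np.float64(123.40374108386199), np.float64(120.94168877226546)] len 42.421978812902246 12.808920544948636
 screws [ 516.58861722 -228.13631739   60.        ] [np.float64(169.81120479706314), np.float64(169.88324938251827), np.float64(79.85013866004114), np.float64(79.70118610858886)]
[[-0.    -0.894  0.448]
 [-0.     0.448  0.894]
 [-1.     0.    -0.   ]]
```

```bash
python3 -m pendant '{"xyz":[[0,0,30],[17,-44,0],[17,-44,0],[17,-44,0],[17,-44,0],[17,-44,0],[17,-44,0],[17,-44,0]],"angular":[[0,0,0],[0,0,-4],[0,0,-4],[0,0,-4],[0,0,-4],[0,0,-4],[0,0,-4],[0,0,-4]],"jaw":[1,1,1,1,1,1,1,1]}' 50
python3 -m pendant '{"xyz":[[17,-44,0],[17,-44,0],[17,-44,0],[17,-44,0],[17,-44,0],[17,-44,0],[17,-44,0],[17,-44,0]],"angular":[[0,0,0],[0,0,0],[0,0,0],[0,0,0],[0,0,0],[0,0,0],[0,0,0],[0,0,0]],"jaw":[1,1,1,1,1,1,1,1]}'
cat > st.py <<'E'
from h import *
from scipy.spatial.transform import Rotation as R
s=ctrl.state();M=R.from_quat(s["tcp_rot"]).as_matrix()
print("t",s["t"],"tcp",s["tool_pos"].round(1),"jaw ang",np.degrees(np.arctan2(M[1,2],M[0,2])).round(2),"x",M[:,0].round(3),"F",s["force"].round(1),"M",s["ft_torque"].round(3),"w",round(s["width"],4),"q6",s["q"][5].round(2),"e6",s["joint_efforts"].round(2)[[0,5]])
E
python3 st.py
```

```text
t: 1.1
tool_pos: [365.3, 175.9, 243.4]
tcp_rot: [-0.212, 0.675, 0.212, 0.675]
force: [1.2, -0.3, 0.5]
width: 1.001
t: 1.9
tool_pos: [503.3, -192.8, 245.0]
tcp_rot: [-0.211, 0.673, 0.21, 0.677]
force: [1.2, 1.3, 0.2]
width: 1.001
t 1.9 tcp [ 503.3 -192.8  245. ] jaw ang 34.59 x [ 0.005  0.    -1.   ] F [1.2 1.3 0.2] M [ 0.02   0.027 -0.003] w 1.0011 q6 -1.04 e6 [2.7  1.27]
```

```bash
python3 -m pendant '{"xyz":[[15,-35,-20],[0,0,-40],[0,0,-30],[0,0,0]],"angular":[[0,0,-1],[0,0,0],[0,0,0],[0,0,0]],"jaw":[1,1,1,1]}' 50; python3 st.py
```

```text
t: 2.3
tool_pos: [518.9, -235.6, 151.3]
tcp_rot: [-0.203, 0.676, 0.201, 0.679]
force: [-0.4, 0.7, -0.5]
width: 0.999
t 2.3 tcp [ 518.9 -235.6  151.3] jaw ang 33.18 x [ 0.006 -0.001 -1.   ] F [-0.4  0.7 -0.5] M [0.015 0.046 0.   ] w 0.9994 q6 -1.07 e6 [-0.51 -0.02]
```

```bash
python3 - <<'E'
from h import *
for n,(x0,x1,y0,y1) in (("top",(360,490,140,270)),("scene",(160,290,180,310))):
    im=ctrl.get_image(n)["img"][y0:y1,x0:x1]; cv2.imwrite(f"pics/{n}_d.png",cv2.resize(im[:,:,::-1],None,fx=4,fy=4))
E
```

```text
(no output)
```

View pics/scene_d.png

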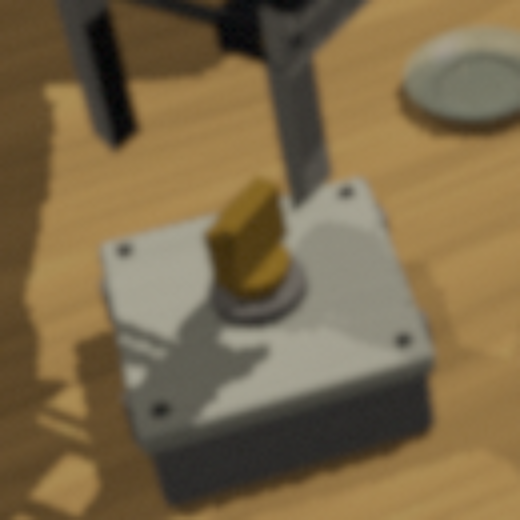

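The fingers, at crop pixels (115,140) and (308,200), straddle the bar at (245,235). I'll shift y by +8 mm and go down, keeping the tips about 5 mm above the flange.

```bash
python3 -m pendant '{"xyz":[[-1,8,0],[0,0,-25],[0,0,-15],[0,0,-12],[0,0,0]],"angular":[[0,0,0],[0,0,0],[0,0,0],[0,0,0],[0,0,0]],"jaw":[1,1,1,1,1]}' 55; python3 st.py
```

```text
t: 2.9
tool_pos: [522.4, -226.3, 110.1]
tcp_rot: [-0.208, 0.671, 0.198, 0.684]
force: [0.2, 0.0, 0.3]
width: 0.997
t 2.9 tcp [ 522.4 -226.3  110.1] jaw ang 33.35 x [ 0.022 -0.009 -1.   ] F [0.2 0.  0.3] M [-0.064  0.027  0.039] w 0.9966 q6 -1.06 e6 [0.05 0.  ]
```

```bash
python3 -m pendant '{"xyz":[[-4,-1,-8],[0,0,-5],[0,0,0]],"angular":[[0.5,1.2,0],[0,0,0],[0,0,0]],"jaw":[1,1,1]}' 55; python3 st.py
```

```text
t: 3.2
tool_pos: [518.8, -227.6, 97.8]
tcp_rot: [-0.203, 0.677, 0.203, 0.678]
force: [0.5, -0.4, -1.1]
width: 1.002
t 3.2 tcp [ 518.8 -227.6   97.8] jaw ang 33.35 x [ 0.001 -0.    -1.   ] F [ 0.5 -0.4 -1.1] M [-0.044  0.051 -0.019] w 1.0025 q6 -1.06 e6 [ 0.02 -0.  ]
```

```bash
python3 -m pendant '{"xyz":[[0,0,-2],[0,0,0],[0,0,0],[0,0,0],[0,0,0],[0,0,0],[0,0,0],[0,0,0]],"angular":[[0,0,0],[0,0,0],[0,0,0],[0,0,0],[0,0,0],[0,0,0],[0,0,0],[0,0,0]],"jaw":[1,0,0,0,0,0,0,0]}' 55; python3 st.py; python3 -m pendant '{"xyz":[[0,0,0],[0,0,0],[0,0,0],[0,0,0]],"angular":[[0,0,0],[0,0,0],[0,0,0],[0,0,0]],"jaw":[0,0,0,0]}' 55; python3 st.py
```

```text
t: 4.0
tool_pos: [519.2, -228.0, 96.7]
tcp_rot: [-0.203, 0.677, 0.202, 0.678]
force: [0.3, -0.8, 1.0]
width: 0.437
t 4.0 tcp [ 519.2 -228.    96.7] jaw ang 33.34 x [ 0.002 -0.001 -1.   ] F [ 0.3 -0.8  1. ] M [-0.019  0.076  0.054] w 0.4366 q6 -1.06 e6 [-0.  0.]
t: 4.4
tool_pos: [518.9, -228.2, 96.8]
tcp_rot: [-0.203, 0.677, 0.202, 0.678]
force: [-2.2, 0.4, 1.6]
width: 0.143
t 4.4 tcp [ 518.9 -228.2   96.8] jaw ang 33.35 x [ 0.001 -0.001 -1.   ] F [-2.2  0.4  1.6] M [-0.262  0.523  0.054] w 0.1435 q6 -1.06 e6 [1.51 0.03]
```

```bash
python3 -m pendant '{"xyz":[[0,0,0],[0,0,0]],"angular":[[0,0,0],[0,0,0]],"jaw":[0,0]}' 55; python3 st.py; python3 -m pendant '{"xyz":[[0,0,0],[0,0,0],[0,0,0]],"angular":[[0,0,-3],[0,0,-3],[0,0,0]],"jaw":[0,0,0]}' 55; python3 st.py
```

```text
t: 4.6
tool_pos: [518.9, -228.2, 96.7]
tcp_rot: [-0.203, 0.677, 0.202, 0.678]
force: [-1.7, -1.0, 0.5]
width: 0.146
t 4.6 tcp [ 518.9 -228.2   96.7] jaw ang 33.33 x [ 0.001 -0.001 -1.   ] F [-1.7 -1.   0.5] M [-0.069  0.106  0.018] w 0.1459 q6 -1.06 e6 [0.25 0.02]
t: 4.9
tool_pos: [518.8, -228.3, 96.7]
tcp_rot: [-0.167, 0.687, 0.165, 0.688]
force: [-0.8, -0.3, 1.0]
width: 0.142
t 4.9 tcp [ 518.8 -228.3   96.7] jaw ang 27.15 x [ 0.001 -0.001 -1.   ] F [-0.8 -0.3  1. ] M [-0.13   0.179  0.004] w 0.1419 q6 -0.95 e6 [0.5  0.91]
```

```bash
python3 -m pendant '{"xyz":[[0,0,0],[0,0,0],[0,0,0]],"angular":[[0,0,-4],[0,0,-4],[0,0,0]],"jaw":[0,0,0]}' 55; python3 st.py;  python3 -m pendant '{"xyz":[[0,0,0],[0,0,0],[0,0,0]],"angular":[[0,0,-3],[0,0,-3],[0,0,0]],"jaw":[0,0,0]}' 55; python3 st.py
```

```text
t: 5.2
tool_pos: [518.6, -228.3, 96.7]
tcp_rot: [-0.118, 0.697, 0.117, 0.697]
force: [-0.5, -0.1, 1.2]
width: 0.142
t 5.2 tcp [ 518.6 -228.3   96.7] jaw ang 19.17 x [ 0.    -0.002 -1.   ] F [-0.5 -0.1  1.2] M [-0.191  0.286 -0.055] w 0.1419 q6 -0.81 e6 [0.55 1.25]
t: 5.5
tool_pos: [518.5, -228.4, 96.7]
tcp_rot: [-0.084, 0.702, 0.083, 0.702]
force: [-0.6, -0.2, 1.7]
width: 0.149
t 5.5 tcp [ 518.5 -228.4   96.7] jaw ang 13.52 x [-0.    -0.002 -1.   ] F [-0.6 -0.2  1.7] M [-0.155  0.296  0.001] w 0.1494 q6 -0.71 e6 [0.63 0.98]
```

```bash
python3 -m pendant '{"xyz":[[0,0,0],[0,0,0],[0,0,0]],"angular":[[0,0,-2],[0,0,-2],[0,0,0]],"jaw":[0,0,0]}' 55 >/dev/null; python3 st.py;  python3 -m pendant '{"xyz":[[0,0,0],[0,0,0],[0,0,0]],"angular":[[0,0,-2],[0,0,-2],[0,0,0]],"jaw":[0,0,0]}' 55 >/dev/null; python3 st.py
```

```text
t 5.8 tcp [ 518.5 -228.4   96.7] jaw ang 10.03 x [-0.    -0.002 -1.   ] F [-1.3 -0.9  1.1] M [-0.2    0.314  0.078] w 0.1471 q6 -0.65 e6 [0.61 0.75]
t 6.1 tcp [ 518.4 -228.4   96.7] jaw ang 6.55 x [-0.001 -0.002 -1.   ] F [-2.  -0.9  1.3] M [-0.187  0.383  0.322] w 0.1444 q6 -0.59 e6 [0.4 1. ]
```

The torque started rising near a jaw angle of 10.5° and reached 0.32 N m at 6.55°, so it has gone snug. With elastic twist, the thread should bite at about 6°. I'll turn to about −14°.

```bash
python3 -m pendant '{"xyz":[[0,0,0],[0,0,0],[0,0,0]],"angular":[[0,0,-2],[0,0,-2],[0,0,0]],"jaw":[0,0,0]}' 55 >/dev/null; python3 st.py;  python3 -m pendant '{"xyz":[[0,0,0],[0,0,0],[0,0,0]],"angular":[[0,0,-3],[0,0,-3],[0,0,0]],"jaw":[0,0,0]}' 55 >/dev/null; python3 st.py
```

```text
t 6.4 tcp [ 518.3 -228.4   96.7] jaw ang 3.06 x [-0.001 -0.002 -1.   ] F [-1.6 -0.7  0.6] M [-0.2    0.404  0.324] w 0.1454 q6 -0.53 e6 [0.42 1.02]
t 6.7 tcp [ 518.2 -228.4   96.7] jaw ang -2.52 x [-0.002 -0.002 -1.   ] F [-1.8 -1.3  1. ] M [-0.15   0.397  0.352] w 0.1461 q6 -0.43 e6 [0.44 1.32]
```

```bash
python3 -m pendant '{"xyz":[[0,0,0],[0,0,0],[0,0,0]],"angular":[[0,0,-3],[0,0,-3],[0,0,0]],"jaw":[0,0,0]}' 55 >/dev/null; python3 st.py;  python3 -m pendant '{"xyz":[[0,0,0],[0,0,0],[0,0,0]],"angular":[[0,0,-3],[0,0,-3],[0,0,0]],"jaw":[0,0,0]}' 55 >/dev/null; python3 st.py
```

```text
t 7.0 tcp [ 518.1 -228.4   96.8] jaw ang -8.05 x [-0.002 -0.002 -1.   ] F [-1.3 -0.7  1.6] M [-0.211  0.427  0.33 ] w 0.1438 q6 -0.34 e6 [0.46 1.35]
t 7.3 tcp [ 518.  -228.4   96.7] jaw ang -13.52 x [-0.003 -0.002 -1.   ] F [-2.8 -1.   1. ] M [-0.2    0.486  0.43 ] w 0.1473 q6 -0.24 e6 [0.47 1.37]
```

```bash
python3 -m pendant '{"xyz":[[0,0,0],[0,0,0],[0,0,0],[0,0,0],[0,0,0],[0,0,0]],"angular":[[0,0,0],[0,0,0],[0,0,0],[0,0,0],[0,0,0],[0,0,0]],"jaw":[0.7,0.7,0.7,0.7,0.7,0.7]}'; python3 st.py
```

```text
t: 7.9
tool_pos: [518.7, -228.1, 96.7]
tcp_rot: [0.08, 0.703, -0.081, 0.702]
force: [0.4, -0.1, 1.2]
width: 0.621
t 7.9 tcp [ 518.7 -228.1   96.7] jaw ang -13.04 x [-0.001 -0.001 -1.   ] F [ 0.4 -0.1  1.2] M [-0.08   0.084  0.012] w 0.6211 q6 -0.25 e6 [ 0.   -0.01]
```

Released cleanly. Lifting, then moving aside for a check picture.

```bash
python3 -m pendant '{"xyz":[[0,0,20],[0,0,30],[0,0,40],[0,0,40],[-35,30,10],[-35,30,0],[-35,30,0],[0,0,0]],"angular":[[0,0,0],[0,0,0],[0,0,0],[0,0,0],[0,0,0],[0,0,0],[0,0,0],[0,0,0]],"jaw":[0.7,0.7,0.7,0.7,0.7,0.7,0.7,0.7]}'; python3 -m pendant '{"xyz":[[-35,30,0],[-30,40,0],[-30,40,0],[0,0,0],[0,0,0]],"angular":[[0,0,0],[0,0,0],[0,0,0],[0,0,0],[0,0,0]],"jaw":[0.7,0.7,0.7,0.7,0.7]}'
python3 - <<'E'
from h import *
ims=[]
for n,(x0,x1,y0,y1) in (("top",(380,465,165,248)),("scene",(180,275,215,305))):
    d=ctrl.get_image(n); cv2.imwrite(f"pics/{n}_full2.png",d["img"][:,:,::-1])
    im=d["img"][y0:y1,x0:x1]; cv2.imwrite(f"pics/{n}_e.png",cv2.resize(im[:,:,::-1],None,fx=6,fy=6,interpolation=cv2.INTER_CUBIC))
E
python3 st.py
```

```text
t: 8.7
tool_pos: [409.3, -135.2, 241.1]
tcp_rot: [0.08, 0.703, -0.081, 0.702]
force: [-0.0, -0.8, -0.0]
width: 0.697
t: 9.2
tool_pos: [312.2, -23.2, 240.8]
tcp_rot: [0.08, 0.702, -0.08, 0.703]
force: [-0.5, 0.3, 0.4]
width: 0.697
t 9.3 tcp [312.4 -23.7 240.6] jaw ang -13.08 x [ 0. -0. -1.] F [0.  0.7 0.2] M [-0.069  0.081 -0.008] w 0.7001 q6 0.04 e6 [0.9  0.06]
```

View pics/top_e.png

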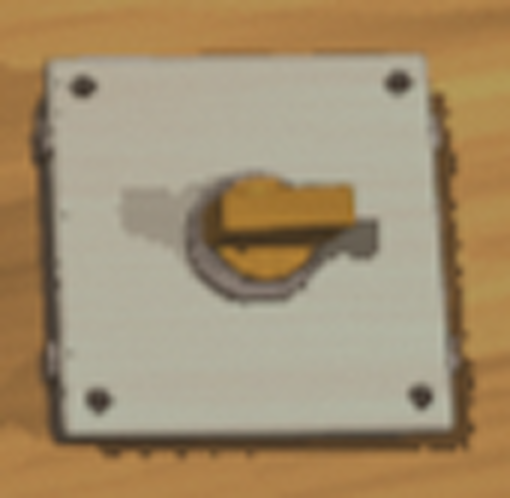

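View pics/top_full2.png

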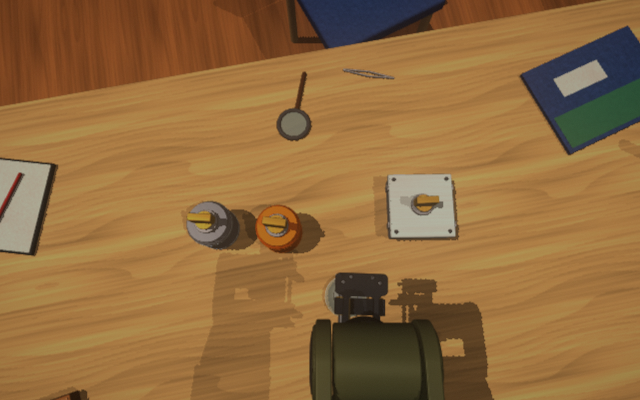

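View pics/scene_e.png

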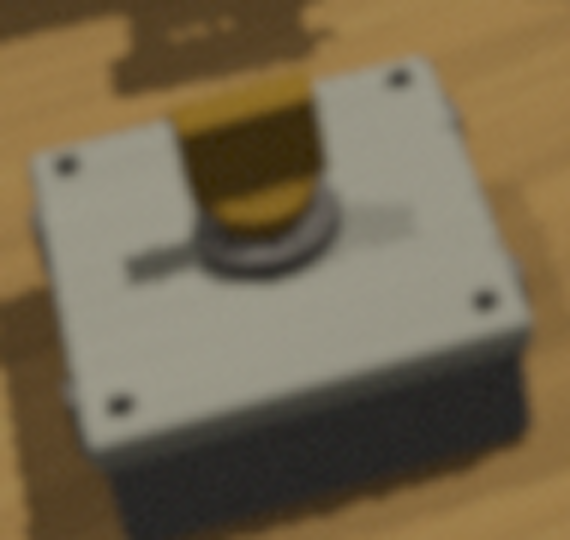

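The bar now lies almost horizontal in the top crop, from (222,208) to (354,205), and the jars are unchanged. I'll check the angle.

```bash
python3 - <<'E'
from h import *
px=lambda p,x0,y0:((p[0]+.5)/6-.5+x0,(p[1]+.5)/6-.5+y0)
for n,o,ps in (("top",(380,165),[(222,189),(353,185),(222,231),(355,224)]),("scene",(180,215),[(172,115),(305,70),(183,138),(314,97)])):
    d=ctrl.get_image(n); B=[onz(d,*px(p,*o),117) for p in ps]
    print(n,[np.degrees(np.arctan2(v[1],v[0]))%180 for v in (B[1]-B[0],B[3]-B[2])])
a=ctrl.get_image("top")["img"].astype(int);b=cv2.imread("pics/top0.png")[:,:,::-1].astype(int)
print("jar diff",abs(a-b)[195:245,180:240].max(), abs(a-b)[195:245,180:240].mean())
E
```

```text
top [np.float64(80.80996530795025), np.float64(82.09223739396766)]
scene [np.float64(86.49280247068971), np.float64(84.13726250594864)]
jar diff 14 6.6306666666666665
```

```bash
python3 -c "
from plant import ctrl
print(ctrl.close_job())"; python3 st.py
```

```text
the job is handed in; nothing more can be done
None
the job is handed in; nothing more can be done
```

I turned the case's plug clockwise until it went snug, took it about 20° further, let go and moved the arm clear. I handed the job in at about 9.5 s; no verdict was reported.

- **Snug point:** I gripped the bar head at 55 N. It turned freely for about 23°, then the torque rose to 0.32 N m, and it reached about 0.43 N m by the end.
- **Amount past snug:** The jaws turned 47° in all. Taking off the free turn and about 4.6° of elastic spring-back leaves roughly 19–20° past snug, about 0.34 rad. This is worked out from the torque and jaw angle, because the joint itself can't be read.
- **Bar angle after release:** In the top view the bar went from about 124° to 81.5°, a 42–43° turn, which matches and shows no slip. The scene view disagreed by 3–4° (about 85°). Even that reading leaves the plug at about 0.25 rad, still within the 0.1–0.7 limits.
- **Everything else:** I never went near the grey jar or the orange look-alike. The jar area of the top picture changed only by a slight shift in brightness. After release the arm stood well clear of everything, with no contact force.

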